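Build the spacer stack on the pinned bolt

ROBOT

A 6-joint arm with a two-finger parallel gripper is mounted at the origin on a cart in front of the work surface, level with it; the furniture and walls round the work are solid. World frame = base frame: x ahead of the robot, y to its left, z up, the work surface at z = 0. Lengths are in m, angles in rad, forces in N, time in s.
With the tool pointing down it reaches from about 0.3 to 1 m from the base axis. Payload 5.1 kg.
Tool frame: the origin (TCP) lies midway between the tips of the shut fingers; the grasp point (between the pads) lies arm.tcp_to_grasp behind it (arm.tcp_to_grasp is the distance from the TCP to the grasp point, in m); z points along the fingers, y is the direction in which the jaws open and shut (so a half turn about z gives the same grasp; the last joint's range is limited). The gripper opens to 95 mm and grips with 3 to 60 N. Pads are 20 mm wide; open, the fingers measure 119 mm over their backs; the gripper's body (75 mm by 180 mm) begins 59 mm behind the grasp point.
Start: joints at [-1.223, 0.124, 1.65, -0, 1.367, -0.083], TCP at [0.271, -0.591, 0.193] pointing down, gripper open.
Joint ranges: [-2.61, 2.61], [-1.02, 2.33], [0.03, 2.71], [-1.35, 4.49], [0.32, 2.68], [-2.91, 2.91]. Speed limits (rad/s): [2.57, 2.57, 3.14, 3.14, 3.14, 3.14].

INTERFACE

Orientations are given as [roll, pitch, yaw] about the fixed x, y, z axes, in that order (R = Rz(yaw) Ry(pitch) Rx(roll)).
In Python, from station import arm gives the robot as it stands.
- The arm moves only by the tool move_arm, never from a script. Its argument "increments" is a list of rows, each a list of 6 numbers: the shift along the tool's x, y, z in mm, then the turn, a rotation vector about the tool's x, y, z in degrees. A call has 1 to 20 rows; each row shifts and turns the commanded pose from where the row before left it, along the tool's axes as they then stand; what a row does not reach is not made up. A row lasts 1/8 s, in which the tool goes at most 62.5 mm and 10.7 degrees, less where a joint would pass 70% of its speed; a pose out of reach is approached as far as the arm can. A call is refused whole if a number of a shift passes 62.5 or a number of a turn 10.7, either way. A call with a gripper value outside its range is refused whole. "gripper" is the opening in per cent of the stroke, from 0 (shut) to 100 (fully open), set as the call begins (left out, the last holds). The fingers move at their own pace and stop on an object; "newtons" is the grip in N (left out, the last holds). Time passes only in rows, so rows that do not move let the fingers close. It gives the time, the measured TCP pose, the force and the opening at its end, in the units of the state.
- arm.sense(): the state, without advancing time (a new reading comes with each control period).
- arm.capture(name): name is "scene" or "top"; returns a dict with "color" (480x640x3 uint8, red, green, blue), "fx", "fy", "cx", "cy" (pixels), "extrinsics" (4x4, takes a point from camera to world coordinates). Camera axes: x right, y down, z forward; pixel columns grow to the right and rows downward; lengths in m; the calibration is good to about 2 mm. A picture is of the moment at which its call begins. There is no depth.
- arm.sign_off(): hands the job in, once; it reports no verdict.
The state is a dict: "time": time; "joints": joint angles; "qd": joint speeds; "effort": joint torques, N m; "position": TCP position; "tool_rot": TCP orientation; "force": force on the tool from outside, world axes, zero at the start; "moment": the same for the moment, N m; "gripper_width": opening from 0.0 (shut) to 1.0 (fully open).
Only numpy, scipy, OpenCV 4.12 (cv2) and the standard library are available. Lean on these libraries where they do the work, as an engineer would, in place of code of your own. Each camera call takes 0.05 s, during which the arm holds its last target.

TASK

Build the stack on the upright bolt of the small assembly stand: first the blue spacer, then the steel washer, last the brass castellated bushing with its notches downward, so that everything sits fully home. A cross pin through the bolt, at an angle nobody has measured, must end up inside the bushing's notches: rest the bushing lightly on the pin and turn it by feel until it drops flat onto the washer. Never press it hard on the pin (more than about 15 N would bend it), and leave the beaker and the blue-capped vial standing where they are.

Things in the scene. Friction and masses are not known exactly. Their poses are not given: they have to be found in the camera images.
- bolt_seat (a point): Centre of the top face of the aluminium seat flange (40 mm diameter) of the grey round-footed stand, on the bolt's axis; z up; 40 mm above the worktop. Flange and bolt ride on a rubber spring: together they sink about 1 mm per 6 N of push, 4 mm at most. Home heights of the parts' centres above this point: spacer 10, washer 24, bushing 39 mm (45 mm: bushing still on the pin).
- bolt_pin (a point): Centre of the brass cross pin, on the bolt's axis 32 mm above the seat face. The pin is a flat-topped bar, 5 mm wide, 4 mm high and 26 mm long, and sticks out level on both sides of the stud, at an angle about the bolt that differs every time and is not measured (the yaw given for this point says nothing of it). The bolt is very stiff to turn (1 N m).
- bolt_top (a point): Tip of the steel bolt, on its axis, 52 mm above the seat face; z up. From the seat up, the bolt is a shoulder of 26 mm diameter to 27 mm (top edge chamfered 2 mm), then a stud of 12 mm diameter to the tip (chamfered).
- bushing_center (a point): Centre (half-way up, 11 mm) of the brass castellated bushing: 34 mm outside, 14.4 mm bore, 22 mm high, about 95 g, standing notches down, its axis (z) up. Its lower 9 mm is cut by four radial notches, 6.5 mm wide and open below, one every 90 degrees, the first towards its own +x. Goes last, onto the washer, with two opposite notches over the cross pin.
- stand: The assembly stand with all it carries (seat flange, bolt, pin); round foot of 110 mm diameter, 16 mm high at its raised middle, with a barrel of 52 mm diameter up to 26 mm; fixed to the worktop. Origin under the centre of its foot, straight below the bolt.
- spacer_mid (a point): Centre (half-way up, 10 mm) of the blue plastic spacer ring: 40 mm outside, 29 mm bore, 20 mm high, about 45 g, lying flat with its axis (z) up. Goes first, onto the seat.
- washer_mid (a point): Centre (half-way up, 4 mm) of the thick steel washer: 46 mm outside, 29 mm bore, 8 mm high, about 40 g, lying flat with its axis (z) up. Goes second, onto the spacer.
- spacer: The blue spacer; origin at the centre of its underside.
- washer: The steel washer; origin at the centre of its underside.
- bushing: The brass bushing; origin at the centre of its underside.
- beaker_1: Glass beaker, 69 mm wide, 88 mm high; origin under its centre. Leave alone.
- vial_02: Small vial with a blue cap, 23 mm wide, 48 mm high; origin under its centre. Leave alone.
Things that resemble listed ones, but are neither listed nor needed, are in the scene too. Of the things that look like the spacer, the smallest one is meant.

How it is judged:
On the way, in this order (a step that is already met when the one before it is completed fails the run):
1. the spacer lies flat on the seat, round the bolt (horizontal distance between spacer_mid and bolt_seat below 0.004 m and z of spacer_mid in the frame of bolt_seat between 0.0075 and 0.0125 m and angle between spacer_mid's own z axis and vertical below 0.08 rad), for 0.2 s.
2. the washer lies flat on the spacer, round the bolt (all of step 1 and horizontal distance between washer_mid and bolt_seat below 0.004 m and z of washer_mid in the frame of bolt_seat between 0.0215 and 0.0265 m and angle between washer_mid's own z axis and vertical below 0.08 rad), for 0.2 s.
3. the bushing has dropped over the cross pin onto the washer (horizontal distance between bushing_center and bolt_seat below 0.004 m and z of bushing_center in the frame of bolt_seat between 0.037 and 0.041 m and angle between bushing_center's own z axis and vertical below 0.08 rad), for 0.2 s.
At the end, for the whole second after the job is handed in: Spacer, washer and bushing lie one on the other round the bolt, all released and at rest (under 20 mm/s): their centres within 4 mm of the bolt's axis, 10, 24 and 39 mm above the seat face (spacer and washer within 2.5 mm, bushing within 2 mm, so not on the pin), each tilted less than 0.08 rad (all of step 2 and all of step 3 and linear speed of each of spacer, washer, bushing below 0.02 m/s); the robot touches nothing.
It fails at once if the bushing is pressed on the bolt, pin or stand with more than 15 N (contact force between bushing and stand above 15 N).
It fails at once if the beaker or the vial is moved more than 30 mm or tipped (distance of any of beaker_1, vial_02 from where it was at the start of the episode above 0.03 m or angle between any of beaker_1, vial_02's own z axis and vertical above 0.4 rad).
It also fails if it takes over 72 s, if anything falls off the work surface, if the arm or the gripper's body presses on something with over 40 N, if the wrist force passes 120 N, or if a joint passes its speed limit or range.

## Working session

There is one attempt and no reset: what is moved stays moved. The work goes in short steps, Python scripts to look and compute and a tool call to move; the robot and the scene stay as the last step left them, time stands still between calls to the robot, and variables do not carry over. Pictures are saved under pics/ and viewed, and the job is handed in when it is done.

Besides the shell and the picture viewer there is one more tool, called after ">>>" as name(argument=value, ...), one argument or row to a line, values as JSON. move_arm: Moves the arm, as the interface text tells. Its arguments: {"type":"object","properties":{"increments":{"type":"array","items":{"type":"array","items":{"type":"number"}}},"gripper":{"type":"number"},"newtons":{"type":"number"}},"required":["increments"]}

```bash
mkdir -p pics; ls; python3 - <<'E'
from station import arm
import cv2
for n in("scene","top"):
    c=arm.capture(n); cv2.imwrite(f"pics/{n}0.png",c["color"][:,:,::-1]); print(n,c["fx"],c["fy"],c["cx"],c["cy"],c["extrinsics"])
s=arm.sense(); print(s, arm.tcp_to_grasp)
E
```

```text
pics
scene 536.3409762959946 536.3409762959946 323.8336507568193 246.0463933623733 [[-0.6004647  -0.6952292   0.39509303  0.18430742]
 [-0.79963281  0.5186846  -0.30257835  0.20954089]
 [ 0.00543263 -0.49761697 -0.86737987  0.9235081 ]
 [ 0.          0.          0.          1.        ]]
top 437.8319720199584 437.8319720199584 320.36660671904116 246.06973041912232 [[-0.00663703 -0.99897283  0.04482458  0.51131392]
 [-0.99955933  0.00533064 -0.02920141 -0.05052611]
 [ 0.02893247 -0.04499864 -0.99856799  0.92366582]
 [ 0.          0.          0.          1.        ]]
{'time': 0.1, 'joints': array([-1.22259736e+00,  1.24427885e-01,  1.65154549e+00,  1.34426650e-05,
        1.36752727e+00, -8.25705392e-02]), 'qd': array([ 5.33527352e-04, -1.57482791e-03, -4.61234600e-03,  4.78592903e-05,
        9.67462159e-04,  8.60904715e-04]), 'effort': array([ 1.12026598e-04, -4.18881834e+01, -3.61095035e+01,  7.77687086e-02,
        4.61833680e-02, -7.08957373e-05]), 'position': array([ 0.27119801, -0.59002273,  0.19191304]), 'tool_rot': array([-3.13969225e+00, -1.70480353e-04,  4.30766620e-01]), 'force': array([-0.46047229, -1.1070294 , -0.54292161]), 'moment': array([0.00236237, 0.00858286, 0.02960188]), 'gripper_width': 0.9991912485871581} 0.0188
```

View pics/scene0.png

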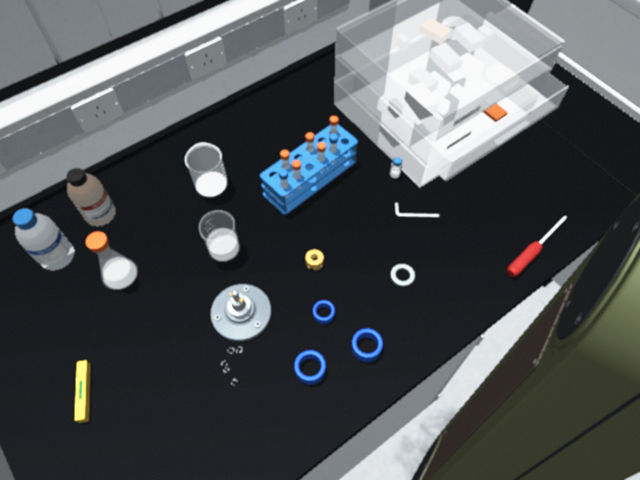

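View pics/top0.png

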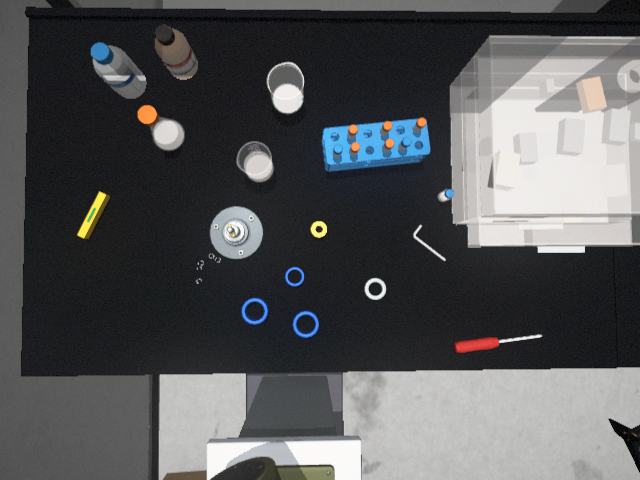

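The scene view shows the stand at (240,310), the small spacer at (323,311), the washer at (402,274), the bushing at (314,260) and the vial at (396,168). The top view shows the stand at (236,232), the spacer at (295,276), the bushing at (319,229) and the washer at (375,289). Next I'll measure and zoom in.

```bash
cat > h.py <<'E'
import numpy as np, cv2
from station import arm
def ray(c,u,v):
    E=np.array(c["extrinsics"]); d=E[:3,:3]@np.array([(u-c["cx"])/c["fx"],(v-c["cy"])/c["fy"],1]); return E[:3,3],d
def onz(c,u,v,z):
    o,d=ray(c,u,v); return o+d*(z-o[2])/d[2]
def proj(c,p):
    E=np.array(c["extrinsics"]); q=E[:3,:3].T@(np.array(p)-E[:3,3]); return q[0]/q[2]*c["fx"]+c["cx"],q[1]/q[2]*c["fy"]+c["cy"]
def cross(c1,p1,c2,p2):
    o1,d1=ray(c1,*p1);o2,d2=ray(c2,*p2);d1=d1/np.linalg.norm(d1);d2=d2/np.linalg.norm(d2)
    A=np.stack([d1,-d2],1);t=np.linalg.lstsq(A,o2-o1,rcond=None)[0]
    a=o1+t[0]*d1;b=o2+t[1]*d2;return (a+b)/2,np.linalg.norm(a-b)
def crop(c,u,v,r,k,name):
    im=c["color"][int(v)-r:int(v)+r,int(u)-r:int(u)+r,::-1]; cv2.imwrite(name,cv2.resize(im,None,fx=k,fy=k,interpolation=cv2.INTER_CUBIC))
def blobs(c,m,amin=40):
    cs,_=cv2.findContours(m.astype(np.uint8),cv2.RETR_EXTERNAL,cv2.CHAIN_APPROX_NONE)
    return [q for q in cs if cv2.contourArea(q)>amin]
def masks(c):
    h=cv2.cvtColor(c["color"],cv2.COLOR_RGB2HSV).astype(int);H,S,V=h[...,0],h[...,1],h[...,2]
    return dict(blue=(H>100)&(H<130)&(S>120)&(V>70),brass=(H>15)&(H<35)&(S>80)&(V>80),white=(S<60)&(V>110))
E
python3 - <<'E'
from h import *
T=arm.capture("top");S=arm.capture("scene")
for n,c in(("top",T),("scene",S)):
    for k,m in masks(c).items():
        for q in blobs(c,m):
            (x,y),(a,b),t=cv2.fitEllipse(q) if len(q)>5 else ((0,0),(0,0),0)
            z={'blue':.02,'brass':.022,'white':.008}[k]
            if max(a,b)<80 : 
                # ring: back-project contour to top plane
                P=np.array([onz(c,u,v,z)[:2] for u,v in q[:,0]]);(cx,cy),r=cv2.minEnclosingCircle(P.astype(np.float32))
                print(n,k,np.round((x,y,a,b),1),np.round(onz(c,x,y,z)[:2],4),"mec",round(cx,4),round(cy,4),round(r*1000,1))
i=lambda c,u,v,n:crop(c,u,v,40,7,n)
i(T,236,232,"pics/ts.png");i(S,240,305,"pics/ss.png")
a=cv2.hconcat([cv2.imread("pics/ts.png"),cv2.imread("pics/ss.png")]);cv2.imwrite("pics/st.png",cv2.resize(a,(800,400)))
crop(T,319,229,20,10,"pics/b1.png");crop(S,314,260,20,10,"pics/b2.png");cv2.imwrite("pics/b.png",cv2.hconcat([cv2.imread("pics/b1.png"),cv2.imread("pics/b2.png")]))
E
```

```text
top blue [305.2 323.7  26.1  27.2] [ 0.3928 -0.0449] mec 0.393 -0.0451 28.4
top blue [254.4 310.5  26.3  27.7] [0.4207 0.0589] mec 0.4208 0.0586 28.8
top blue [294.1 276.2  19.2  19.5] [ 0.49   -0.0225] mec 0.4903 -0.0226 20.9
top blue [449.1 192.9   7.8   8.3] [ 0.662  -0.3477] mec 0.6621 -0.3477 9.2
top blue [101.   52.6  18.5  23.8] [0.9567 0.3764] mec 0.9563 0.376 25.4
top brass [318.2 228.9  16.4  16.6] [ 0.5874 -0.0727] mec 0.5875 -0.0729 18.0
top brass [ 93.  214.9  13.   64.9] [0.6179 0.3863] mec 0.6178 0.3877 51.3
top white [252.9 385.5  11.2  40. ] [0.2663 0.0633] mec 0.2513 0.0595 37.2
top white [518.7 338.3   3.2  51.4] [ 0.3561 -0.4931] mec 0.3557 -0.4959 45.6
top white [375.  288.4  20.5  21.5] [ 0.4631 -0.191 ] mec 0.4633 -0.1911 23.2
top white [446.5 245.   25.8  70.6] [ 0.5532 -0.3437] mec 0.5587 -0.3131 46.0
top white [236.  232.2  51.8  52. ] [0.5822 0.0985] mec 0.5824 0.0983 55.2
top white [443.4 196.    9.9  11. ] [ 0.6575 -0.3393] mec 0.6577 -0.3402 12.9
top white [255.4 161.5  32.2  39.9] [0.7312 0.0582] mec 0.7306 0.0585 43.7
top white [167.9 134.2  29.3  31.2
[... 818 characters left out ...]
cene white [402.3 274.4  21.4  24.1] [ 0.4617 -0.1926] mec 0.4616 -0.1929 24.1
scene white [117.5 271.2  33.6  36.8] [0.7929 0.2396] mec 0.7965 0.2414 43.2
scene white [ 55.7 254.7  26.5  40.2] [0.8975 0.3197] mec 0.9042 0.3222 40.0
scene white [550.3 231.5   4.3  51.6] [ 0.3568 -0.494 ] mec 0.3568 -0.5025 46.0
scene white [ 37.  233.2  33.6  41.7] [0.966  0.3296] mec 0.9703 0.33 46.4
scene white [219.2 234.4  35.3  53.5] [0.7472 0.0412] mec 0.7454 0.0383 60.7
scene white [414.8 209.5  14.1  46.2] [ 0.559  -0.3112] mec 0.5569 -0.3149 46.4
scene white [ 89.7 198.4  31.2  52.9] [0.9817 0.2099] mec 0.9774 0.2116 70.5
scene white [206.1 168.4  37.1  58.4] [ 0.9057 -0.0229] mec 0.906 -0.0234 76.6
```

View pics/st.png

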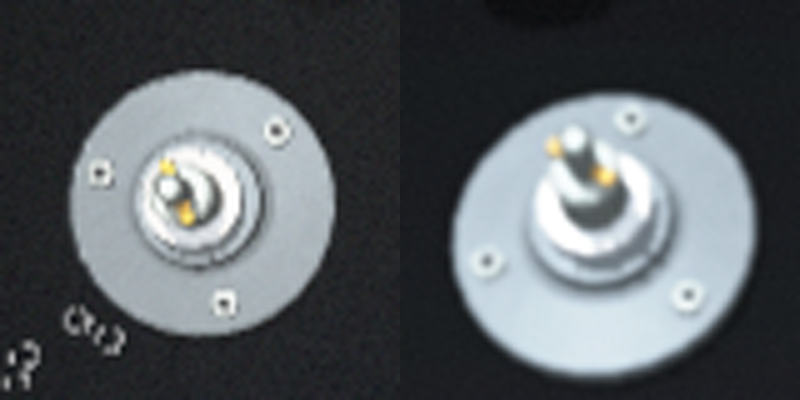

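View pics/b.png

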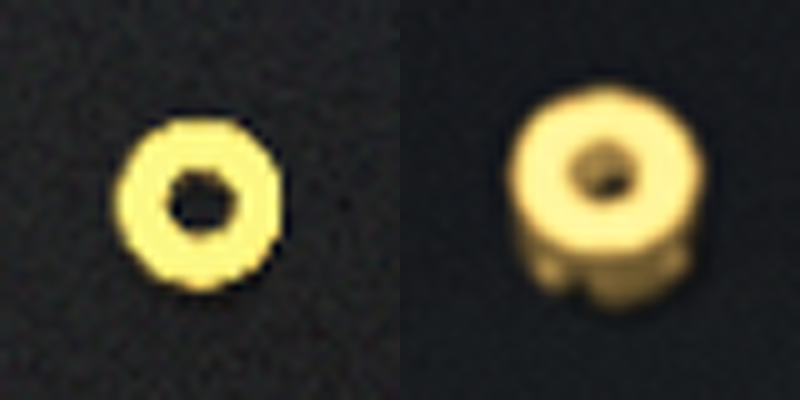

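```bash
python3 - <<'E'
from h import *
T=arm.capture("top");S=arm.capture("scene")
print("pinA",cross(T,(229.6,225.6),S,(231.2,294.4)),"pinB",cross(T,(233.4,234.6),S,(240.6,300.2)))
for n,c,ps in(("T",T,[(229.6,225.6),(233.4,234.6)]),("S",S,[(231.2,294.4),(240.6,300.2)])):
    a,b=[onz(c,*p,.072) for p in ps];print(n,a,b,np.degrees(np.arctan2(*(a-b)[1::-1])),np.linalg.norm(a-b))
print("notch",onz(S,311.3,268.8,.003), "bushing centre T",onz(T,318.2,228.9,.022))
# predicted overlay
for x,y in((.582,.098),):
    for z in(.04,.067,.072,.092): print(z,np.round(proj(T,(x,y,z)),1),np.round(proj(S,(x,y,z)),1))
# stand foot: camera ellipse at z~.012
print(onz(T,236,232.2,.008),onz(S,240.4,311.6,.008))
crop(T,233,230,16,25,"pics/a1.png");crop(S,237,303,16,25,"pics/a2.png");cv2.imwrite("pics/a.png",cv2.resize(cv2.hconcat([cv2.imread("pics/a1.png"),cv2.imread("pics/a2.png")]),(800,400)))
E
```

```text
pinA (array([0.59001774, 0.10008903, 0.07408492]), np.float64(0.00010366317195551433)) pinB (array([0.57247269, 0.09287084, 0.07143356]), np.float64(0.0008793987538430916))
T [0.59024356 0.10050032 0.072     ] [0.57270759 0.09312654 0.072     ] 22.806506248993216 0.019023222517528433
S [0.59097704 0.09978177 0.072     ] [0.5719098  0.09262081 0.072     ] 20.584346587658803 0.02036760151529844
notch [ 0.57756246 -0.06174499  0.003     ] bushing centre T [ 0.58731521 -0.07265215  0.022     ]
0.04 [233.7 231.1] [237.3 305.1]
0.067 [231.3 230. ] [235.2 298.8]
0.072 [230.9 229.8] [234.8 297.6]
0.092 [229. 229.] [233.2 292.8]
[0.58231321 0.09853893 0.008     ] [0.58195575 0.09642233 0.008     ]
```

View pics/a.png

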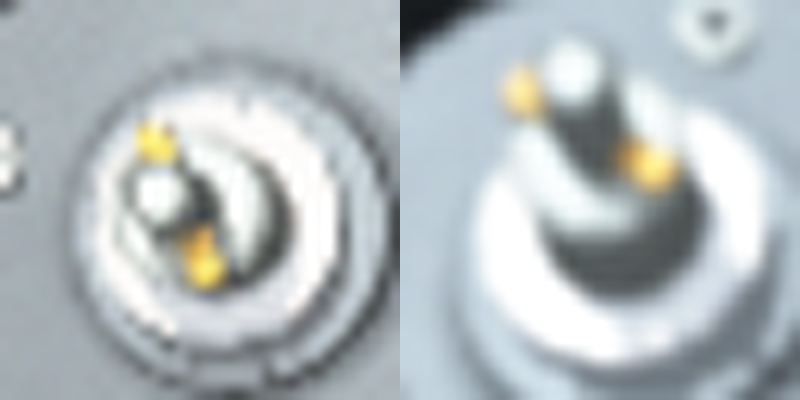

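The pin direction comes out at about 22° in both views, and the bolt axis at about (0.581, 0.0965). Moving to the spacer.

>>> move_arm(
  increments=[
    [0, 0, 0, 0, 0, 8.23],
    [0, 0, 0, 0, 0, 8.23],
    [0, 0, 0, 0, 0, 8.22],
    [18.2, -47.3, 0, 0, 0, 0],
    [18.2, -47.3, 0, 0, 0, 0],
    [18.2, -47.3, 0, 0, 0, 0],
    [18.2, -47.3, 0, 0, 0, 0],
    [18.2, -47.3, 0, 0, 0, 0],
    [18.2, -47.3, 0, 0, 0, 0],
    [18.2, -47.3, 0, 0, 0, 0],
    [18.2, -47.3, 0, 0, 0, 0],
    [18.2, -47.3, 0, 0, 0, 0],
    [18.2, -47.3, 0, 0, 0, 0],
    [18.2, -47.3, 30, 0, 0, 0],
    [18.2, -47.3, 30, 0, 0, 0],
    [0, 0, 30, 0, 0, 0],
    [0, 0, 0, 0, 0, 0],
  ],
  gripper=100,
  newtons=15,
)

```text
time: 2.42
position: [0.4875, -0.0221, 0.1003]
tool_rot: [-3.141, 0.006, 0.001]
force: [-0.5, 0.6, -0.1]
gripper_width: 0.999
```

>>> move_arm(
  increments=[
    [2.7, 0.5, 32, 0, 0, 0],
    [0, 0, 32, 0, 0, 0],
    [0, 0, 24, 0, 0, 0],
    [0, 0, 6, 0, 0, 0],
    [0, 0, 0, 0, 0, 0],
  ],
)

```text
time: 3.05
position: [0.4934, -0.0241, 0.0103]
tool_rot: [3.141, -0.002, -0.001]
force: [0.8, 0.0, 0.8]
gripper_width: 1.002
```

>>> move_arm(
  increments=[
    [0, 0, 0, 0, 0, 0],
    [0, 0, 0, 0, 0, 0],
    [0, 0, 0, 0, 0, 0],
    [0, 0, 0, 0, 0, 0],
    [0, 0, 0, 0, 0, 0],
  ],
  gripper=20,
  newtons=6,
)

```text
time: 3.68
position: [0.4925, -0.0235, 0.0091]
tool_rot: [-3.142, 0.0, 0.0]
force: [0.5, 0.1, 0.6]
gripper_width: 0.529
```

>>> move_arm(
  increments=[
    [0, 0, 0, 0, 0, 0],
    [0, 0, 0, 0, 0, 0],
    [0, 0, 3, 0, 0, 0],
  ],
)

```text
time: 4.05
position: [0.4927, -0.0235, 0.0062]
tool_rot: [3.142, -0.001, 0.0]
force: [0.6, -0.2, 1.0]
gripper_width: 0.227
```

>>> move_arm(
  increments=[
    [0, 0, 0, 0, 0, 0],
    [0, 0, 0, 0, 0, 0],
    [0, 0, 0, 0, 0, -10],
    [0, 0, 0, 0, 0, -10],
    [0, 0, 0, 0, 0, -10],
    [0, 0, 0, 0, 0, -10],
    [0, 0, 0, 0, 0, -10],
    [0, 0, 0, 0, 0, -10],
    [0, 0, 0, 0, 0, -10],
    [0, 0, 0, 0, 0, -10],
    [0, 0, 0, 0, 0, -10],
    [0, 0, 0, 0, 0, 0],
    [0, 0, 0, 0, 0, 0],
  ],
  gripper=65,
)

```text
time: 5.68
position: [0.4925, -0.0235, 0.0061]
tool_rot: [3.142, -0.0, 1.568]
force: [-0.1, 0.3, 0.7]
gripper_width: 0.65
```

>>> move_arm(
  increments=[
    [0, 0, 0, 0, 0, 0],
    [0, 0, 0, 0, 0, 0],
    [0, 0, 0, 0, 0, 0],
    [0, 0, 0, 0, 0, 0],
    [0, 0, 0, 0, 0, 0],
  ],
  gripper=20,
  newtons=15,
)

```text
time: 6.3
position: [0.4925, -0.0235, 0.006]
tool_rot: [-3.142, 0.0, 1.571]
force: [-0.4, -0.6, -0.3]
gripper_width: 0.218
```

```bash
python3 - <<'E'
from h import *
T=arm.capture("top");S=arm.capture("scene")
crop(T,294,270,40,10,"pics/c1.png");crop(S,323,305,40,10,"pics/c2.png");cv2.imwrite("pics/c.png",cv2.resize(cv2.hconcat([cv2.imread("pics/c1.png"),cv2.imread("pics/c2.png")]),(800,400)))
E
```

```text
(no output)
```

View pics/c.png

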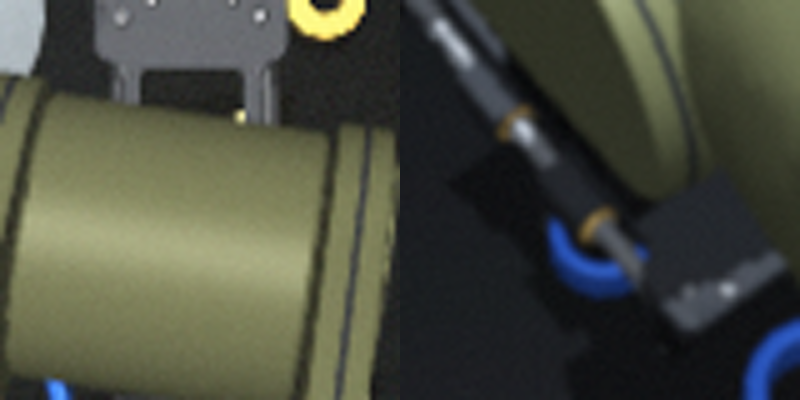

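>>> move_arm(
  increments=[
    [0, 0, 0, 0, 0, 0],
    [0, 0, 0, 0, 0, 0],
  ],
  gripper=5,
)

```text
time: 6.65
position: [0.4925, -0.0235, 0.006]
tool_rot: [3.142, -0.0, 1.571]
force: [-0.3, -0.3, 0.1]
gripper_width: 0.069
```

>>> move_arm(
  increments=[
    [0, 0, 0, 0, 0, 0],
    [0, 0, 0, 0, 0, 0],
  ],
)

```text
time: 6.9
position: [0.4925, -0.0235, 0.0061]
tool_rot: [3.142, -0.0, 1.571]
force: [0.5, -0.3, -0.8]
gripper_width: 0.05
```

```bash
python3 - <<'E'
from h import *
S=arm.capture("scene");T=arm.capture("top")
crop(S,345,330,60,6,"pics/d1.png");crop(T,294,290,60,6,"pics/d2.png")
cv2.imwrite("pics/d.png",cv2.resize(cv2.hconcat([cv2.imread("pics/d1.png"),cv2.imread("pics/d2.png")]),(800,400)))
E
```

```text
(no output)
```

View pics/d.png

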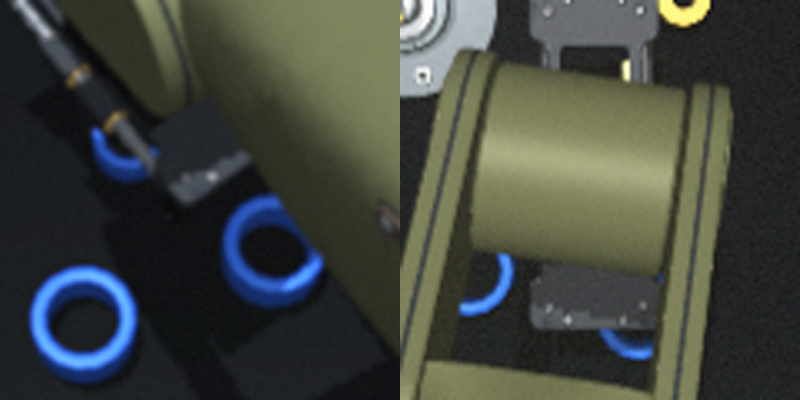

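```bash
python3 - <<'E'
from h import *
S=arm.capture("scene");T=arm.capture("top")
for z in(.006,.025,.084,.15,.2): print(z,np.round(proj(S,(.4925,-.0235,z)),1),np.round(proj(T,(.4925,-.0235,z)),1))
for dx in (-.09,.09): print(dx,np.round(proj(T,(.4925+dx,-.0235,.09)),1),np.round(proj(S,(.4925+dx,-.0235,.09)),1))
for q in blobs(S,masks(S)["blue"]): print(cv2.boundingRect(q))
print(arm.sense())
crop(S,330,315,30,13,"pics/e1.png")
E
```

```text
0.006 [321.8 312. ] [294.8 274.9]
0.025 [321.9 307.9] [294.5 275.1]
0.084 [321.9 294.2] [293.6 275.7]
0.15 [322. 277.] [292.4 276.6]
0.2 [322.1 262.3] [291.3 277.3]
-0.09 [293.7 323.6] [354.8 332.7]
0.09 [293.3 228.5] [291.5 255.7]
(293, 349, 34, 36)
(351, 328, 31, 34)
(312, 308, 17, 16)
(12, 208, 24, 21)
(259, 124, 100, 82)
{'time': 7.1, 'joints': array([-1.56565358e-01, -2.45090993e-02,  2.14337846e+00,  1.77847296e-06,
        1.02269420e+00, -1.56664672e-01]), 'qd': array([-0.00090605,  0.00010705,  0.00053748,  0.00095304,  0.00072151,
        0.00034686]), 'effort': array([ 7.52088799e-04, -2.93531853e+01, -3.04893136e+01,  6.47678319e-02,
        4.85220202e-02,  3.10409303e-05]), 'position': array([ 0.4924922 , -0.02347929,  0.0060567 ]), 'tool_rot': array([3.14156368e+00, 3.03962693e-06, 1.57089471e+00]), 'force': array([ 0.23967767,  0.34013228, -0.0461103 ]), 'moment': array([ 0.00500252, -0.06279221,  0.01330725]), 'gripper_width': 0.044969082359188096}
```

View pics/e1.png

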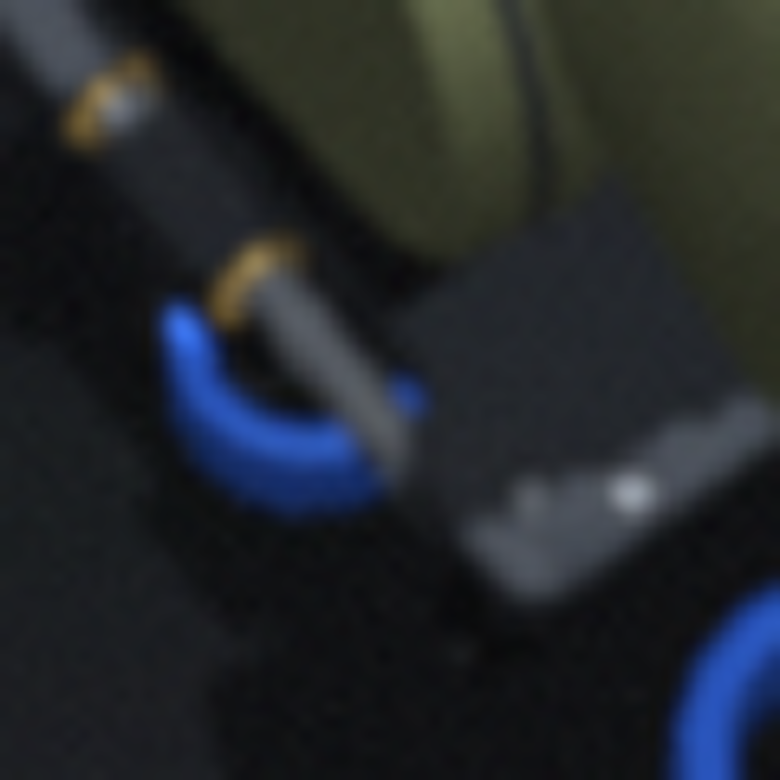

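>>> move_arm(
  increments=[
    [0, 0, -20, 0, 0, 0],
    [0, 0, -30, 0, 0, 0],
    [0, 0, -40, 0, 0, 0],
    [-50, 0, -40, 0, 0, 0],
    [-50, 0, 0, 0, 0, 0],
    [0, 0, 0, 0, 0, 0],
  ],
)

```text
time: 7.85
position: [0.4928, -0.1248, 0.136]
tool_rot: [3.14, 0.001, 1.567]
force: [-0.3, 0.4, 0.1]
gripper_width: 0.049
```

```bash
python3 - <<'E'
from h import *
S=arm.capture("scene");T=arm.capture("top")
cv2.imwrite("pics/f.png",np.hstack([S["color"][160:400,200:460],T["color"][180:420,180:440]])[:,:,::-1]);cv2.imwrite("pics/f.png",cv2.resize(cv2.imread("pics/f.png"),(800,369)))
s=arm.sense();p=s["position"];print(p,proj(S,p),proj(T,p),s["gripper_width"])
E
```

```text
[ 0.49207689 -0.12230858  0.13463784] (np.float64(368.97014556855316), np.float64(249.86936764106093)) (np.float64(347.5808796630727), np.float64(276.2189420994444)) 0.05115170355062017
```

View pics/f.png

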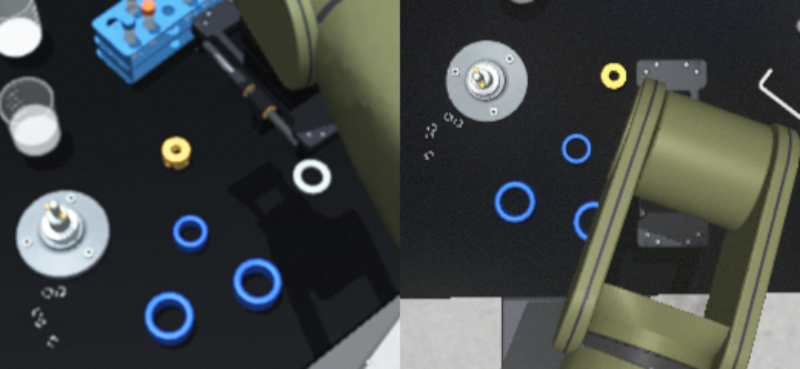

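```bash
python3 - <<'E'
from h import *
S=arm.capture("scene")
im=S["color"][185:305,300:440,::-1]; im=(255*(im/255.)**0.4).astype(np.uint8)
im=cv2.resize(im,None,fx=5,fy=5,interpolation=cv2.INTER_CUBIC)
p=arm.sense()["position"];u,v=proj(S,p);cv2.circle(im,(int((u-300)*5),int((v-185)*5)),4,(0,0,255),1)
cv2.imwrite("pics/g.png",im)
E
```

```text
(no output)
```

View pics/g.png

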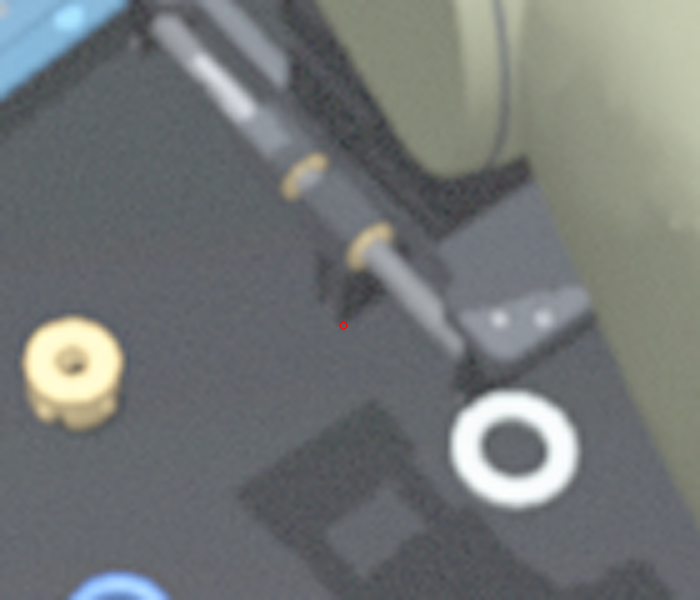

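```bash
python3 - <<'E'
from h import *
S=arm.capture("scene");T=arm.capture("top")
for n,c in(("top",T),("scene",S)):
    for q in blobs(c,masks(c)["blue"]):
        x,y,w,h=cv2.boundingRect(q); print(n,x,y,w,h,np.round(cv2.fitEllipse(q)[0],1))
im=S["color"][225:265,345:395,::-1]; im=(255*(im/255.)**0.35).astype(np.uint8)
im=cv2.resize(im,None,fx=15,fy=15,interpolation=cv2.INTER_CUBIC)
p=arm.sense()["position"]
for dz in (0,.0188,.04,.0778):
    u,v=proj(S,p+[0,0,dz]);cv2.circle(im,(int((u-345)*15),int((v-225)*15)),4,(0,0,255),1)
cv2.imwrite("pics/g2.png",im)
E
```

```text
top 292 310 16 26 [300.1 321.8]
top 241 297 28 28 [254.4 310.5]
top 284 266 21 21 [294.1 276.2]
top 445 189 9 9 [449.1 192.9]
top 321 118 110 54 [373.7 145.4]
top 90 42 23 22 [101.1  52.6]
scene 293 349 34 36 [309.6 366.2]
scene 351 327 33 35 [366.6 344. ]
scene 312 299 24 25 [323.3 311. ]
scene 12 208 24 21 [ 23.8 217.9]
scene 259 125 88 90 [301.  172.5]
```

View pics/g2.png

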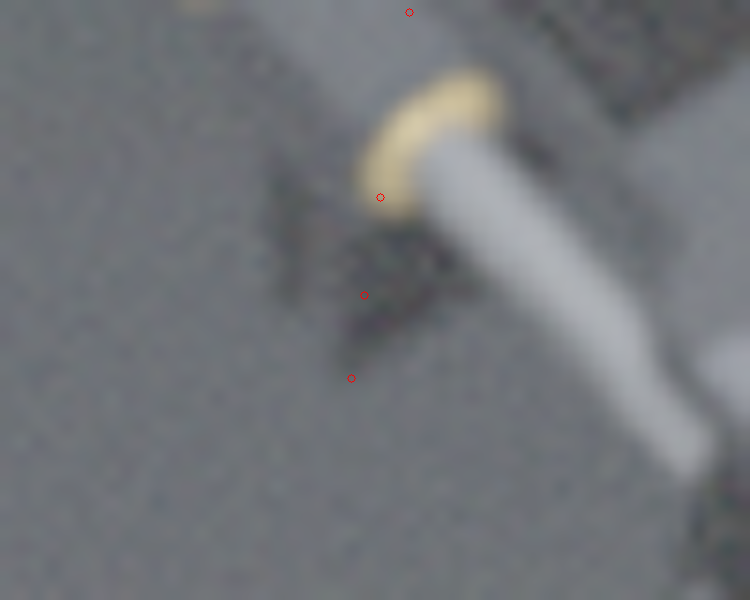

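>>> move_arm(
  increments=[
    [50, -2, 0, 0, 0, 0],
    [49.7, 0, 30, 0, 0, 0],
    [0, 0, 40, 0, 0, 0],
    [0, 0, 40, 0, 0, 0],
    [0, 0, 15, 0, 0, 0],
    [0, 0, 5, 0, 0, 0],
    [0, 0, 0, 0, 0, 0],
  ],
  gripper=65,
)

```text
time: 8.98
position: [0.4914, -0.0227, 0.0061]
tool_rot: [3.14, 0.0, 1.571]
force: [-0.5, -0.4, 0.5]
gripper_width: 0.648
```

>>> move_arm(
  increments=[
    [0, 0, 2, 0, 0, 0],
    [0, 0, 0, 0, 0, 0],
  ],
)

```text
time: 9.22
position: [0.4912, -0.0228, 0.004]
tool_rot: [3.14, 0.0, 1.571]
force: [0.9, 0.6, -0.3]
gripper_width: 0.649
```

>>> move_arm(
  increments=[
    [0, 0, 3, 0, 0, 0],
    [0, 0, 0, 0, 0, 0],
  ],
)

```text
time: 9.48
position: [0.4903, -0.0226, -0.0001]
tool_rot: [-3.141, -0.0, 1.571]
force: [0.2, 0.7, 0.0]
gripper_width: 0.647
```

>>> move_arm(
  increments=[
    [0, 0, 2, 0, 0, 0],
    [0, 0, 0, 0, 0, 0],
  ],
)

```text
time: 9.72
position: [0.4903, -0.0226, -0.0022]
tool_rot: [-3.141, -0.0, 1.571]
force: [0.4, 0.4, -0.1]
gripper_width: 0.65
```

>>> move_arm(
  increments=[
    [0, 0, 2, 0, 0, 0],
    [0, 0, 0, 0, 0, 0],
  ],
)

```text
time: 9.98
position: [0.4903, -0.0226, -0.0041]
tool_rot: [-3.141, -0.0, 1.571]
force: [0.3, -0.1, 1.1]
gripper_width: 0.651
```

>>> move_arm(
  increments=[
    [0, 0, 2, 0, 0, 0],
    [0, 0, 0, 0, 0, 0],
  ],
)

```text
time: 10.22
position: [0.4903, -0.0226, -0.0061]
tool_rot: [-3.141, -0.0, 1.571]
force: [-0.3, -0.1, -0.1]
gripper_width: 0.65
```

>>> move_arm(
  increments=[
    [0, 0, 2, 0, 0, 0],
    [0, 0, 0, 0, 0, 0],
  ],
)

```text
time: 10.48
position: [0.4903, -0.0226, -0.0081]
tool_rot: [-3.141, -0.0, 1.571]
force: [-0.3, 0.5, -0.5]
gripper_width: 0.648
```

>>> move_arm(
  increments=[
    [0, 0, 0, 0, 0, 0],
    [0, 0, 0, 0, 0, 0],
    [0, 0, 0, 0, 0, 0],
    [0, 0, 0, 0, 0, 0],
  ],
  gripper=25,
  newtons=6,
)

```text
time: 10.98
position: [0.4905, -0.0226, -0.0078]
tool_rot: [3.142, -0.0, 1.571]
force: [0.7, -0.3, 0.2]
gripper_width: 0.419
```

>>> move_arm(
  increments=[
    [0, 0, 0, 0, 0, 0],
    [0, 0, 0, 0, 0, 0],
    [0, 0, 0, 0, 0, 10],
    [0, 0, 0, 0, 0, 10],
    [0, 0, 0, 0, 0, 10],
    [0, 0, 0, 0, 0, 10],
    [0, 0, 0, 0, 0, 10],
    [0, 0, 0, 0, 0, 10],
    [0, 0, 0, 0, 0, 10],
    [0, 0, 0, 0, 0, 10],
    [0, 0, 0, 0, 0, 10],
    [0, 0, 0, 0, 0, 0],
  ],
  gripper=60,
)

```text
time: 12.48
position: [0.4905, -0.0226, -0.0079]
tool_rot: [3.142, 0.0, 0.002]
force: [0.3, -0.4, -0.2]
gripper_width: 0.604
```

>>> move_arm(
  increments=[
    [0, 0, 0, 0, 0, 0],
    [0, 0, 0, 0, 0, 0],
    [0, 0, 0, 0, 0, 0],
    [0, 0, 0, 0, 0, 0],
  ],
  gripper=25,
  newtons=15,
)

```text
time: 12.98
position: [0.4905, -0.0226, -0.0079]
tool_rot: [-3.142, -0.0, 0.0]
force: [0.0, 0.5, -0.6]
gripper_width: 0.411
```

```bash
python3 - <<'E'
from h import *
T=arm.capture("top")
for n,u,v,z in(("tip",229.8,229.6,.092),("pin",231.5,230.1,.072),("flange",234.2,231.6,.04),("barrel",235.6,231.8,.026),("foot",236.,232.2,.008)): print(n,onz(T,u,v,z))
im=T["color"][205:260,205:265,::-1];cv2.imwrite("pics/k.png",cv2.resize(im,None,fx=12,fy=12,interpolation=cv2.INTER_CUBIC))
E
```

```text
tip [0.58078834 0.09655693 0.092     ]
pin [0.58147263 0.09681219 0.072     ]
flange [0.58105849 0.09693611 0.04      ]
barrel [0.58174102 0.09642395 0.026     ]
foot [0.58231321 0.09853893 0.008     ]
```

View pics/k.png

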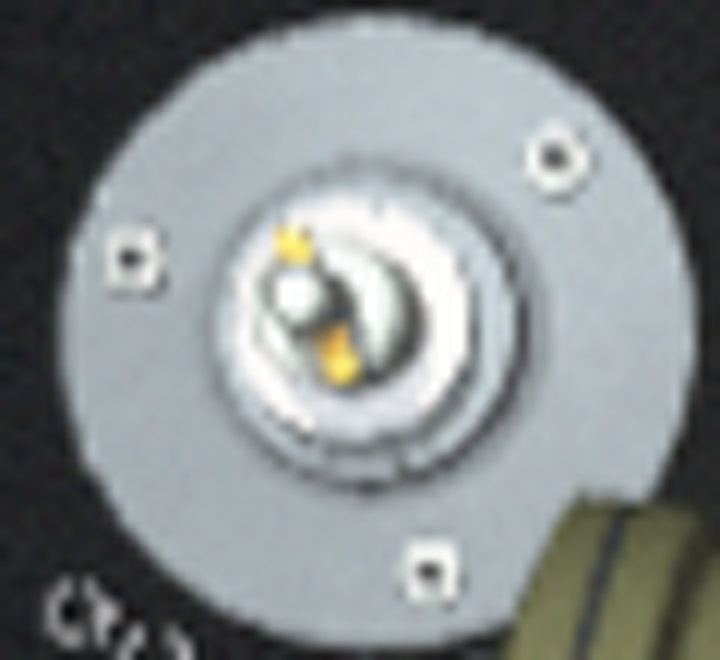

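>>> move_arm(
  increments=[
    [0, 0, -15, 0, 0, 0],
    [0, 0, -50, 0, 0, 0],
    [0, 0, -50, 0, 0, 0],
    [30.5, -40.1, 0, 0, 0, 0],
    [30.5, -40.1, 0, 0, 0, 0],
    [30.5, -40.1, 0, 0, 0, 0],
    [0, 0, 0, 0, 0, 0],
    [0, 0, 0, 0, 0, 0],
    [0, 0, 0, 0, 0, 0],
  ],
)

```text
time: 14.15
position: [0.5814, 0.0969, 0.1073]
tool_rot: [3.141, 0.0, -0.001]
force: [0.0, 0.4, -0.0]
gripper_width: 0.409
```

```bash
python3 - <<'E'
from h import *
S=arm.capture("scene");T=arm.capture("top")
im=np.hstack([S["color"][240:330,190:290],T["color"][185:275,180:280]])[:,:,::-1];cv2.imwrite("pics/m.png",cv2.resize(im,None,fx=4,fy=4,interpolation=cv2.INTER_CUBIC))
p=arm.sense();print(p["position"],p["tool_rot"],p["force"],p["gripper_width"])
E
```

```text
[0.58155381 0.09684237 0.1073226 ] [ 3.14153198e+00 -1.32876629e-04 -1.14592622e-03] [-0.07885009  0.28706023 -0.97339708] 0.41342312220748656
```

View pics/m.png

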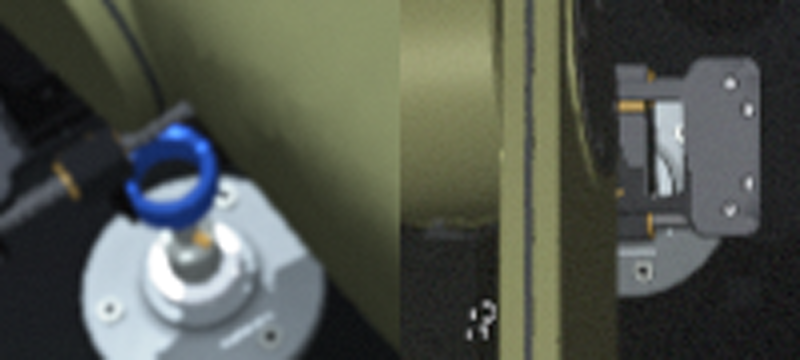

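>>> move_arm(
  increments=[
    [0.5, -0.9, 15, 0, 0, 0],
    [0, 0, 15, 0, 0, 0],
    [0, 0, 6, 0, 0, 0],
    [0, 0, 6, 0, 0, 0],
    [0, 0, 0, 0, 0, 0],
  ],
)

```text
time: 14.88
position: [0.5821, 0.0986, 0.0644]
tool_rot: [3.141, 0.001, 0.0]
force: [0.5, 0.1, -0.0]
gripper_width: 0.41
```

>>> move_arm(
  increments=[
    [0, 0, 4, 0, 0, 0],
    [0, 0, 4, 0, 0, 0],
    [0, 0, 4, 0, 0, 0],
    [0, 0, 0, 0, 0, 0],
  ],
)

```text
time: 15.38
position: [0.5823, 0.0985, 0.0527]
tool_rot: [3.141, 0.0, 0.0]
force: [-0.2, -0.6, -1.4]
gripper_width: 0.411
```

>>> move_arm(
  increments=[
    [0, 0, 6, 0, 0, 0],
    [0, 0, 6, 0, 0, 0],
    [0, 0, 6, 0, 0, 0],
    [0, 0, 2, 0, 0, 0],
    [0, 0, 0, 0, 0, 0],
  ],
)

```text
time: 16.0
position: [0.5824, 0.0984, 0.0328]
tool_rot: [3.141, 0.0, 0.0]
force: [0.5, -1.9, -1.3]
gripper_width: 0.415
```

>>> move_arm(
  increments=[
    [0, 0, 1, 0, 0, 0],
    [0, 0, 0, 0, 0, 0],
  ],
)

```text
time: 16.25
position: [0.5825, 0.0985, 0.0322]
tool_rot: [3.141, -0.0, 0.0]
force: [0.7, -1.4, 0.3]
gripper_width: 0.415
```

>>> move_arm(
  increments=[
    [0, 0, 0, 0, 0, 0],
    [0, 0, 0, 0, 0, 0],
    [0, 0, 0, 0, 0, 0],
    [0, 0, -30, 0, 0, 0],
    [0, 0, -50, 0, 0, 0],
  ],
  gripper=70,
)

```text
time: 16.88
position: [0.5804, 0.0986, 0.1104]
tool_rot: [3.141, 0.006, 0.0]
force: [0.4, -0.5, 0.6]
gripper_width: 0.7
```

>>> move_arm(
  increments=[
    [-19.8, 48.3, 0, 0, 0, 0],
    [-19.8, 48.3, 0, 0, 0, 0],
    [-19.8, 48.3, 0, 0, 0, 0],
    [-19.8, 48.3, 0, 0, 0, 0],
    [-19.8, 48.3, 0, 0, 0, 0],
    [-19.8, 48.1, 0, 0, 0, 0],
    [0, 0, 40, 0, 0, 0],
    [0, 0, 40, 0, 0, 0],
    [0, 0, 20, 0, 0, 0],
    [0, 0, 12, 0, 0, 0],
    [0, 0, 4, 0, 0, 0],
    [0, 0, 0, 0, 0, 0],
  ],
)

```text
time: 18.38
position: [0.4643, -0.1912, -0.0033]
tool_rot: [3.141, -0.001, 0.0]
force: [-1.0, -0.1, -0.6]
gripper_width: 0.701
```

```bash
python3 - <<'E'
from h import *
S=arm.capture("scene")
im=S["color"][250:330,190:300,::-1];cv2.imwrite("pics/n.png",cv2.resize(im,None,fx=7,fy=7,interpolation=cv2.INTER_CUBIC))
q=blobs(S,masks(S)["blue"]);print([cv2.boundingRect(x) for x in q])
p=arm.sense();print(p["position"],p["force"])
c=proj(S,(.582,.0977,.06)); print(c)
E
```

```text
[(293, 349, 34, 36), (351, 327, 33, 35), (226, 292, 23, 23), (12, 208, 24, 21), (259, 124, 100, 91)]
[ 0.46449159 -0.19131142 -0.00295099] [ 0.38721408 -0.12023477  0.13353094]
(np.float64(235.92674309078842), np.float64(300.36696648810033))
```

View pics/n.png

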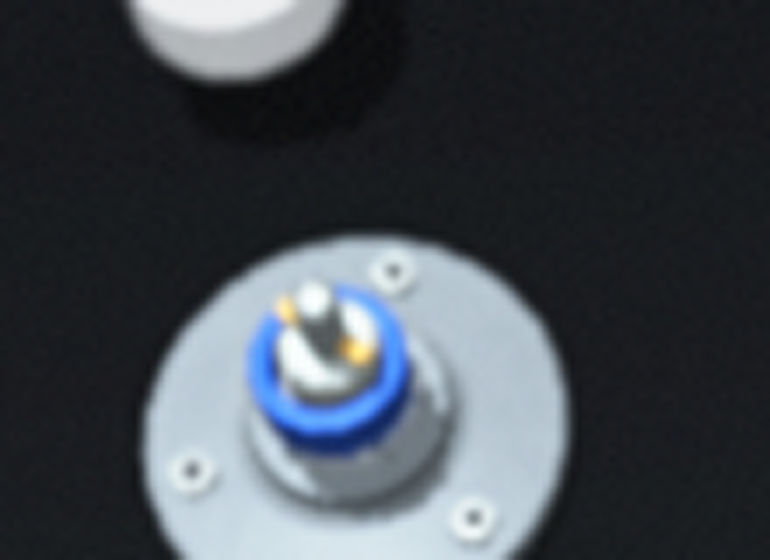

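The spacer is round the bolt, with its ring centred at about (237,303), and looks flat and seated. On to the washer.

>>> move_arm(
  increments=[
    [-1, 0, 3, 0, 0, 0],
    [0, 0, 3, 0, 0, 0],
    [0, 0, 2, 0, 0, 0],
    [0, 0, 0, 0, 0, 0],
  ],
)

```text
time: 18.92
position: [0.4625, -0.1909, -0.0121]
tool_rot: [-3.141, 0.0, 0.0]
force: [-0.2, 0.8, 0.6]
gripper_width: 0.7
```

>>> move_arm(
  increments=[
    [0, 0, 1.5, 0, 0, 0],
    [0, 0, 0, 0, 0, 0],
  ],
)

```text
time: 19.18
position: [0.4626, -0.191, -0.0135]
tool_rot: [-3.142, 0.0, 0.0]
force: [0.2, 0.0, -0.1]
gripper_width: 0.701
```

>>> move_arm(
  increments=[
    [0, 0, 1, 0, 0, 0],
    [0, 0, 0, 0, 0, 0],
  ],
)

```text
time: 19.42
position: [0.4626, -0.191, -0.0145]
tool_rot: [-3.142, 0.0, 0.0]
force: [-0.3, 0.6, 0.9]
gripper_width: 0.698
```

>>> move_arm(
  increments=[
    [0, 0, 0, 0, 0, 0],
    [0, 0, 0, 0, 0, 0],
    [0, 0, 0, 0, 0, 0],
    [0, 0, 0, 0, 0, 0],
  ],
  gripper=30,
  newtons=6,
)

```text
time: 19.92
position: [0.4635, -0.1914, -0.0133]
tool_rot: [3.141, -0.001, -0.0]
force: [-0.8, 2.8, 6.3]
gripper_width: 0.348
```

>>> move_arm(
  increments=[
    [0, 0, 0, 0, 0, 0],
    [0, 0, 0, 0, 0, 0],
    [0, 0, 0, 0, 0, -10],
    [0, 0, 0, 0, 0, -10],
    [0, 0, 0, 0, 0, -10],
    [0, 0, 0, 0, 0, -10],
    [0, 0, 0, 0, 0, -10],
    [0, 0, 0, 0, 0, -10],
    [0, 0, 0, 0, 0, -10],
    [0, 0, 0, 0, 0, -10],
    [0, 0, 0, 0, 0, -10],
    [0, 0, 0, 0, 0, 0],
  ],
  gripper=62,
)

```text
time: 21.42
position: [0.4618, -0.1903, -0.0154]
tool_rot: [-3.14, -0.001, 1.569]
force: [0.4, 0.1, 0.6]
gripper_width: 0.619
```

>>> move_arm(
  increments=[
    [0, 0, 0, 0, 0, 0],
    [0, 0, 0, 0, 0, 0],
    [0, 0, 0, 0, 0, 0],
    [0, 0, 0, 0, 0, 0],
  ],
  gripper=30,
  newtons=20,
)

```text
time: 21.92
position: [0.4626, -0.191, -0.0144]
tool_rot: [-3.141, -0.0, 1.57]
force: [-0.1, 0.1, -0.1]
gripper_width: 0.457
```

>>> move_arm(
  increments=[
    [0, 0, 0, 0, 0, 0],
  ],
)

```text
time: 22.05
position: [0.4627, -0.191, -0.0144]
tool_rot: [-3.142, -0.0, 1.571]
force: [0.5, 0.7, -0.0]
gripper_width: 0.461
```

```bash
python3 - <<'E'
from h import *
S=arm.capture("scene");T=arm.capture("top")
def e(im):
    im=(255*(im[:,:,::-1]/255.)**.5).astype(np.uint8); return cv2.resize(im,None,fx=6,fy=6,interpolation=cv2.INTER_CUBIC)
cv2.imwrite("pics/o.png",np.hstack([e(S["color"][240:310,365:430]),e(T["color"][255:325,340:405])]))
p=arm.sense();print(p["position"],p["force"],p["gripper_width"])
E
```

```text
[ 0.46266599 -0.19099157 -0.01440897] [ 0.71213966  0.86011276 -0.23318648] 0.45448568136738937
```

View pics/o.png

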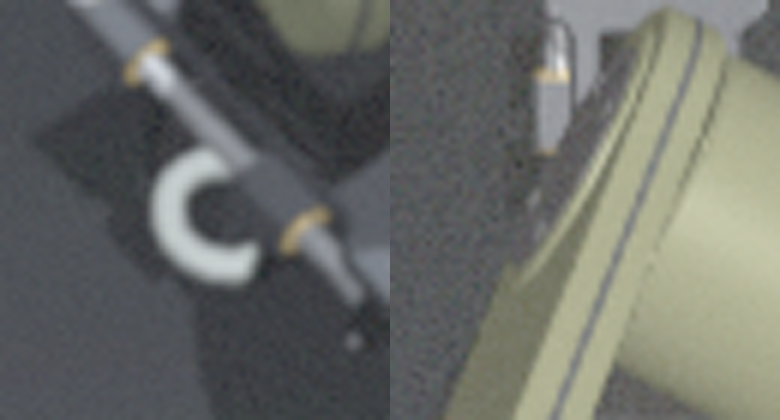

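>>> move_arm(
  increments=[
    [0, 0, 0, 0, 0, 0],
    [0, 0, 0, 0, 0, 0],
    [0, 0, 2, 0, 0, 0],
    [0, 0, 1, 0, 0, 0],
    [0, 0, 0, 0, 0, 0],
  ],
  gripper=62,
)

```text
time: 22.78
position: [0.4625, -0.1909, -0.0176]
tool_rot: [-3.141, -0.0, 1.571]
force: [-0.1, 0.2, 0.4]
gripper_width: 0.618
```

>>> move_arm(
  increments=[
    [0, 0, 1.5, 0, 0, 0],
    [0, 0, 0, 0, 0, 0],
  ],
)

```text
time: 23.02
position: [0.4626, -0.1909, -0.0191]
tool_rot: [-3.141, -0.0, 1.571]
force: [-0.0, 0.4, 0.7]
gripper_width: 0.619
```

>>> move_arm(
  increments=[
    [0, 0, 1.5, 0, 0, 0],
    [0, 0, 0, 0, 0, 0],
  ],
)

```text
time: 23.28
position: [0.4626, -0.1909, -0.0205]
tool_rot: [-3.141, -0.0, 1.571]
force: [0.5, -0.1, 0.3]
gripper_width: 0.622
```

>>> move_arm(
  increments=[
    [0, 0, 0, 0, 0, 0],
    [0, 0, 0, 0, 0, 0],
    [0, 0, 0, 0, 0, 0],
    [0, 0, 0, 0, 0, 0],
  ],
  gripper=30,
  newtons=6,
)

```text
time: 23.78
position: [0.4627, -0.191, -0.0204]
tool_rot: [3.142, 0.0, 1.571]
force: [-0.2, 0.5, -0.2]
gripper_width: 0.469
```

>>> move_arm(
  increments=[
    [0, 0, 0, 0, 0, 0],
    [0, 0, 0, 0, 0, 0],
    [0, 0, 1.5, 0, 0, 0],
    [0, 0, 0, 0, 0, 0],
  ],
  gripper=60,
)

```text
time: 24.28
position: [0.463, -0.1911, -0.0213]
tool_rot: [3.141, 0.0, 1.571]
force: [-0.6, 1.7, 4.7]
gripper_width: 0.597
```

>>> move_arm(
  increments=[
    [0, 0, 1.5, 0, 0, 0],
    [0, 0, 0, 0, 0, 0],
  ],
)

```text
time: 24.52
position: [0.463, -0.1911, -0.0214]
tool_rot: [-3.141, -0.0, 1.571]
force: [-6.3, 3.1, 16.7]
gripper_width: 0.599
```

>>> move_arm(
  increments=[
    [0, 0, -3, 0, 0, 0],
    [0, 0, 0, 0, 0, 0],
    [0, 0, 0, 0, 0, 0],
    [0, 0, 0, 0, 0, 0],
  ],
  gripper=30,
  newtons=6,
)

```text
time: 25.02
position: [0.4629, -0.1911, -0.0203]
tool_rot: [3.141, 0.0, 1.571]
force: [0.4, 0.8, 4.3]
gripper_width: 0.471
```

>>> move_arm(
  increments=[
    [0, 0, 0, 0, 0, 0],
    [0, 0, 0, 0, 0, 10],
    [0, 0, 0, 0, 0, 10],
    [0, 0, 0, 0, 0, 10],
    [0, 0, 0, 0, 0, 10],
    [0, 0, 0, 0, 0, 10],
    [0, 0, 0, 0, 0, 10],
    [0, 0, 0, 0, 0, 10],
    [0, 0, 0, 0, 0, 10],
    [0, 0, 0, 0, 0, 10],
    [0, 0, 0, 0, 0, 0],
  ],
  gripper=58,
)

```text
time: 26.4
position: [0.4622, -0.1907, -0.021]
tool_rot: [-3.141, 0.001, 0.002]
force: [-0.6, 0.4, -0.3]
gripper_width: 0.581
```

>>> move_arm(
  increments=[
    [0, 0, 0, 0, 0, 0],
    [0, 0, 0, 0, 0, 0],
    [0, 0, 0, 0, 0, 0],
  ],
  gripper=30,
  newtons=15,
)

```text
time: 26.78
position: [0.4626, -0.191, -0.0205]
tool_rot: [-3.142, 0.0, 0.001]
force: [-0.7, -0.3, -0.1]
gripper_width: 0.478
```

>>> move_arm(
  increments=[
    [0, 0, -10, 0, 0, 0],
    [0, 0, -45, 0, 0, 0],
    [0, 0, -55, 0, 0, 0],
    [23.9, -57.8, 0, 0, 0, 0],
    [23.9, -57.8, 0, 0, 0, 0],
    [23.9, -57.8, 0, 0, 0, 0],
    [23.9, -57.8, 0, 0, 0, 0],
    [23.9, -57.8, 0, 0, 0, 0],
    [0, 0, 0, 0, 0, 0],
    [0, 0, 0, 0, 0, 0],
  ],
)

```text
time: 28.02
position: [0.5819, 0.0978, 0.0899]
tool_rot: [3.141, 0.0, 0.001]
force: [-0.1, 0.2, -0.2]
gripper_width: 0.481
```

```bash
python3 - <<'E'
from h import *
S=arm.capture("scene")
im=S["color"][250:330,190:300,::-1];cv2.imwrite("pics/q.png",cv2.resize(im,None,fx=7,fy=7,interpolation=cv2.INTER_CUBIC))
p=arm.sense();print(p["position"],p["force"],p["gripper_width"])
E
```

```text
[0.58176022 0.09709968 0.08975432] [ 1.01917704  0.16254769 -1.01506417] 0.48020891656548453
```

View pics/q.png

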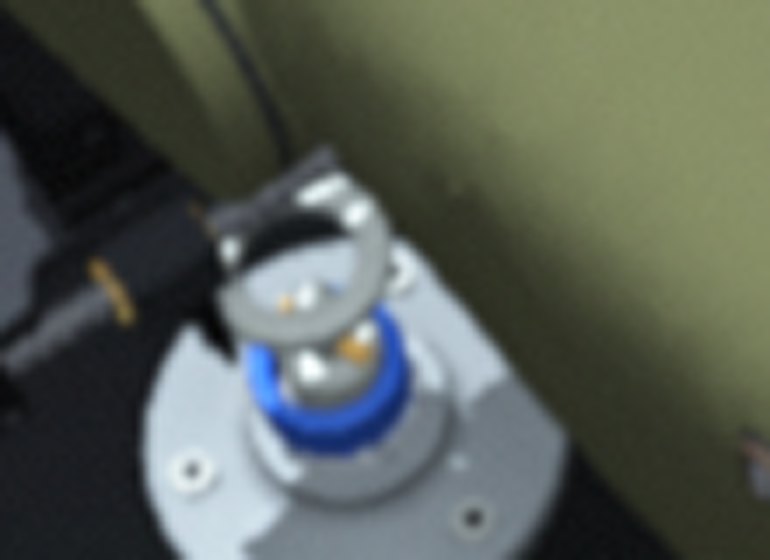

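>>> move_arm(
  increments=[
    [0.2, -0.5, 15, 0, 0, 0],
    [0, 0, 15, 0, 0, 0],
    [0, 0, 5, 0, 0, 0],
    [0, 0, 4, 0, 0, 0],
    [0, 0, 4, 0, 0, 0],
    [0, 0, 0, 0, 0, 0],
  ],
)

```text
time: 28.82
position: [0.5822, 0.0983, 0.0465]
tool_rot: [-3.142, 0.0, 0.0]
force: [-0.6, -0.4, 0.4]
gripper_width: 0.482
```

>>> move_arm(
  increments=[
    [0, 0, 4, 0, 0, 0],
    [0, 0, 2, 0, 0, 0],
    [0, 0, 1, 0, 0, 0],
    [0, 0, 0, 0, 0, 0],
  ],
)

```text
time: 29.32
position: [0.5823, 0.0983, 0.0395]
tool_rot: [3.142, 0.0, 0.0]
force: [0.4, 0.0, 0.8]
gripper_width: 0.48
```

>>> move_arm(
  increments=[
    [0, 0, 0, 0, 0, 0],
    [0, 0, 0, 0, 0, 0],
    [0, 0, 0, 0, 0, 0],
    [0, 0, -30, 0, 0, 0],
    [0, 0, -35, 0, 0, 0],
    [1.7, 57, 0, 0, 0, 0],
    [1.7, 57, 0, 0, 0, 0],
    [1.7, 57.2, 0, 0, 0, 0],
    [0, 0, 0, 0, 0, 0],
  ],
  gripper=75,
)

```text
time: 30.45
position: [0.5874, -0.0763, 0.1048]
tool_rot: [3.141, -0.0, -0.005]
force: [0.3, 0.3, -0.2]
gripper_width: 0.753
```

```bash
python3 - <<'E'
from h import *
S=arm.capture("scene");T=arm.capture("top")
def e(im): return cv2.resize(np.ascontiguousarray(im[:,:,::-1]),None,fx=9,fy=9,interpolation=cv2.INTER_CUBIC)
cv2.imwrite("pics/r.png",np.hstack([e(S["color"][275:325,210:265]),e(S["color"][240:290,292:325])]))
cv2.imwrite("pics/r2.png",e(T["color"][200:265,200:265]))
p=arm.sense();print(p["position"],p["force"],p["gripper_width"])
E
```

```text
[ 0.58730753 -0.07307869  0.10455599] [-0.37273459  0.42971763  0.15000352] 0.7495886719264324
```

View pics/r.png

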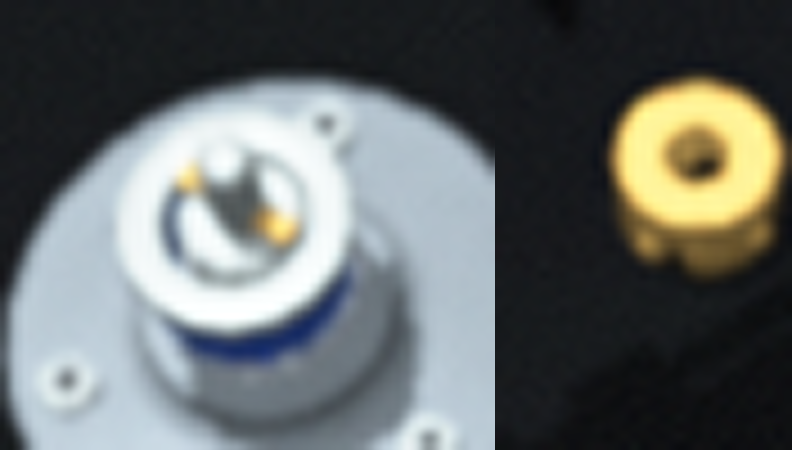

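View pics/r2.png

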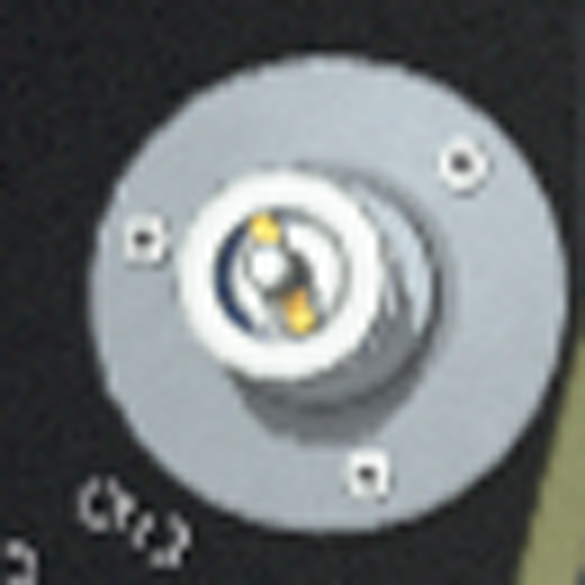

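The washer sits flat on the spacer, round the bolt. In this view the pin tips are at about (229,225) and (233,234.5), and two bushing notches show at the lower rim. Next is the notch angle.

```bash
python3 - <<'E'
from h import *
S=arm.capture("scene");T=arm.capture("top")
c=onz(S,314.0,256.6,.022);print("c",c)
for u,v in((310.4,268.7),(319.7,267.3)):
    for z in(0.002,.005):
        n=onz(S,u,v,z);d=(n-c)[:2];print(n,np.degrees(np.arctan2(d[1],d[0])),np.linalg.norm(d))
a,b=onz(T,228.67,224.9,.073),onz(T,232.9,234.56,.073);print("pinT",np.degrees(np.arctan2(*(a-b)[1::-1])),(a+b)/2)
# expected bottoms of notches for yaw candidates
for yaw in range(0,90,15):
    print(yaw,[np.round(proj(S,(c[0]+.017*np.cos(t),c[1]+.017*np.sin(t),.004)),1).tolist() for t in np.radians(yaw+np.arange(0,360,90))])
im=S["color"][248:276,298:332,::-1];cv2.imwrite("pics/v.png",cv2.resize(np.ascontiguousarray(im),None,fx=20,fy=20,interpolation=cv2.INTER_CUBIC))
E
```

```text
c [ 0.58757147 -0.07584278  0.022     ]
[ 0.57920617 -0.06077396  0.002     ] 119.03638461029769 0.017235065309082493
[ 0.57792056 -0.05989394  0.005     ] 121.17881780772025 0.018641494860983102
[ 0.57089611 -0.07700735  0.002     ] -176.0050631985407 0.016715976520153938
[ 0.56963755 -0.07607449  0.005     ] -179.25977778417345 0.017935409198984224
pinT 23.558042772083557 [0.58211827 0.09802015 0.073     ]
0 [[308.9, 254.9], [307.0, 265.7], [319.3, 267.3], [321.1, 256.5]]
15 [[307.3, 256.3], [308.6, 267.1], [321.0, 265.8], [319.5, 255.0]]
30 [[306.1, 258.0], [310.6, 268.2], [322.1, 264.1], [317.6, 254.0]]
45 [[305.5, 259.9], [312.8, 268.7], [322.7, 262.2], [315.4, 253.5]]
60 [[305.4, 262.0], [315.1, 268.8], [322.8, 260.1], [313.1, 253.5]]
75 [[305.9, 263.9], [317.3, 268.3], [322.2, 258.2], [310.9, 253.9]]
```

View pics/v.png

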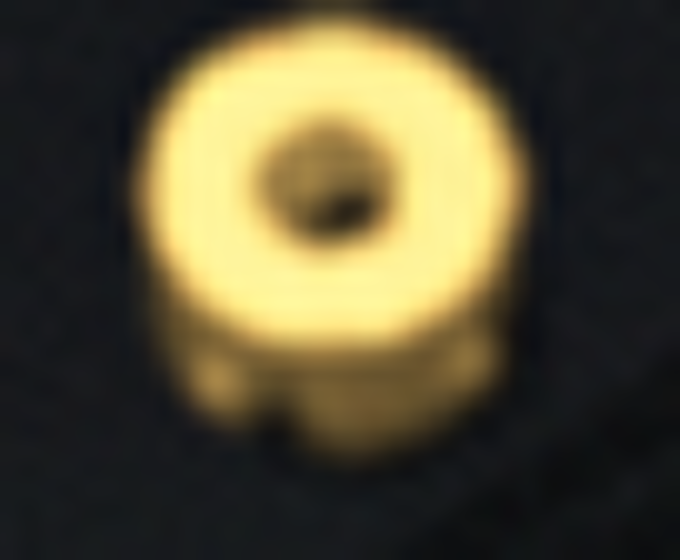

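>>> move_arm(
  increments=[
    [0, 0, 50, 0, 0, 0],
    [0, 0, 45, 0, 0, 0],
    [0, 0, 20, 0, 0, 0],
    [0, 0, 4, 0, 0, 0],
    [0, 0, 0, 0, 0, 0],
    [0, 0, 0, 0, 0, 0],
    [0, 0, 0, 0, 0, 0],
    [0, 0, 0, 0, 0, 0],
    [0, 0, 0, 0, 0, 0],
  ],
  gripper=20,
  newtons=6,
)

```text
time: 31.78
position: [0.5875, -0.073, -0.0142]
tool_rot: [3.142, -0.0, -0.0]
force: [-0.6, -0.5, -0.3]
gripper_width: 0.361
```

>>> move_arm(
  increments=[
    [0, 0, 0, 0, 0, 0],
    [0, 0, 0, 0, 0, 0],
    [0, 0, 0, 0, 0, -10.5],
    [0, 0, 0, 0, 0, -10.5],
    [0, 0, 0, 0, 0, -10.5],
    [0, 0, 0, 0, 0, -10.5],
    [0, 0, 0, 0, 0, -10.5],
    [0, 0, 0, 0, 0, -10.5],
    [0, 0, 0, 0, 0, -10.5],
    [0, 0, 0, 0, 0, -10.5],
    [0, 0, 0, 0, 0, -6],
    [0, 0, 0, 0, 0, 0],
  ],
  gripper=50,
)

```text
time: 33.28
position: [0.5875, -0.0729, -0.0143]
tool_rot: [3.141, 0.0, 1.57]
force: [0.8, -0.4, 0.1]
gripper_width: 0.505
```

>>> move_arm(
  increments=[
    [0, 0, 0, 0, 0, 0],
    [0, 0, 0, 0, 0, 0],
    [0, 0, 0, 0, 0, 0],
    [0, 0, 0, 0, 0, 0],
  ],
  gripper=20,
  newtons=15,
)

```text
time: 33.78
position: [0.5875, -0.0729, -0.0143]
tool_rot: [3.141, 0.0, 1.571]
force: [0.2, 0.3, 0.8]
gripper_width: 0.357
```

>>> move_arm(
  increments=[
    [0, 0, -15, 0, 0, 0],
    [0, 0, -45, 0, 0, 0],
    [0, 0, -50, 0, 0, 0],
    [57, -1.8, 0, 0, 0, 0],
    [57, -1.8, 0, 0, 0, 0],
    [56.8, -1.8, 0, 0, 0, 0],
    [0, 0, 0, 0, 0, 5.5],
    [0, 0, 0, 0, 0, 5.5],
    [0, 0, 0, 0, 0, 0],
    [0, 0, 0, 0, 0, 0],
  ],
)

```text
time: 35.02
position: [0.5821, 0.0978, 0.0961]
tool_rot: [3.141, -0.0, 1.38]
force: [0.2, 0.5, -2.0]
gripper_width: 0.356
```

```bash
python3 - <<'E'
from h import *
S=arm.capture("scene");T=arm.capture("top")
def e(im): return cv2.resize(np.ascontiguousarray(im[:,:,::-1]),None,fx=10,fy=10,interpolation=cv2.INTER_CUBIC)
cv2.imwrite("pics/w.png",np.hstack([e(S["color"][265:325,215:255]),e(T["color"][200:260,210:250])]))
p=arm.sense();print(p["position"],p["tool_rot"],p["force"],p["gripper_width"])
E
```

```text
[0.58201131 0.09766465 0.09582716] [ 3.14147831e+00 -6.44045462e-05  1.37924787e+00] [ 0.41776749  0.90253675 -1.60175939] 0.35258804177158454
```

View pics/w.png

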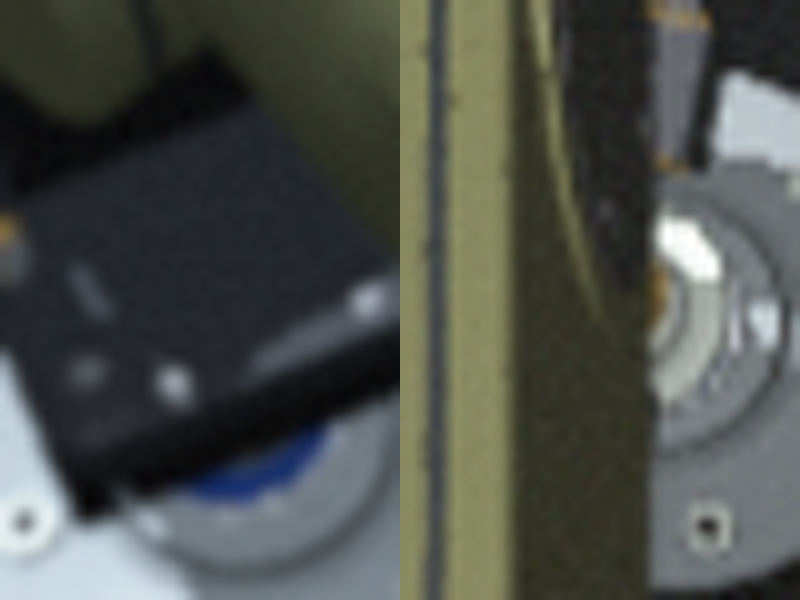

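>>> move_arm(
  increments=[
    [0, 0, 12, 0, 0, 0],
    [0, 0, 3, 0, 0, 0],
    [0, 0, 2, 0, 0, 0],
    [0, 0, 2, 0, 0, 0],
    [0, 0, 0, 0, 0, 0],
  ],
)

```text
time: 35.75
position: [0.582, 0.0979, 0.0765]
tool_rot: [-3.141, 0.0, 1.379]
force: [-0.2, -0.0, -0.8]
gripper_width: 0.356
```

>>> move_arm(
  increments=[
    [0, 0, 2, 0, 0, 0],
    [0, 0, 0, 0, 0, 0],
  ],
)

```text
time: 36.0
position: [0.5819, 0.0979, 0.0745]
tool_rot: [-3.141, 0.0, 1.379]
force: [-0.6, -0.0, -0.6]
gripper_width: 0.357
```

>>> move_arm(
  increments=[
    [0, 0, 3, 0, 0, 0],
    [0, 0, 3, 0, 0, 0],
    [0, 0, 3, 0, 0, 0],
    [0, 0, 3, 0, 0, 0],
    [0, 0, 0, 0, 0, 0],
  ],
)

```text
time: 36.62
position: [0.5819, 0.0978, 0.0623]
tool_rot: [-3.141, 0.0, 1.379]
force: [0.4, 0.1, -0.0]
gripper_width: 0.35
```

>>> move_arm(
  increments=[
    [0, 0, 1, 0, 0, 0],
    [0, 0, 1, 0, 0, 0],
    [0, 0, 0, 0, 0, 0],
  ],
)

```text
time: 37.0
position: [0.582, 0.0979, 0.0606]
tool_rot: [3.141, -0.0, 1.379]
force: [0.3, -1.2, -1.0]
gripper_width: 0.358
```

>>> move_arm(
  increments=[
    [0, 0, 1, 0, 0, 0],
    [0, 0, 0.5, 0, 0, 0],
    [0, 0, 0, 0, 0, 0],
  ],
)

```text
time: 37.38
position: [0.582, 0.0979, 0.0591]
tool_rot: [3.142, 0.0, 1.379]
force: [1.0, 0.0, -0.8]
gripper_width: 0.351
```

>>> move_arm(
  increments=[
    [0, 0, 0.5, 0, 0, 0],
    [0, 0, 0, 0, 0, 0],
  ],
)

```text
time: 37.62
position: [0.582, 0.0979, 0.0588]
tool_rot: [3.141, -0.0, 1.379]
force: [-0.8, 0.4, 0.9]
gripper_width: 0.355
```

>>> move_arm(
  increments=[
    [0, 0, 0.5, 0, 0, 0],
    [0, 0, 0, 0, 0, 0],
  ],
)

```text
time: 37.88
position: [0.5821, 0.0979, 0.0584]
tool_rot: [3.141, -0.0, 1.379]
force: [-0.6, -0.0, 1.4]
gripper_width: 0.351
```

>>> move_arm(
  increments=[
    [0, 0, 0.5, 0, 0, 0],
    [0, 0, 0, 0, 0, 0],
  ],
)

```text
time: 38.12
position: [0.5822, 0.0979, 0.058]
tool_rot: [3.141, -0.0, 1.379]
force: [-1.1, -0.5, 3.4]
gripper_width: 0.353
```

>>> move_arm(
  increments=[
    [0, 0, 0, 0, 0, 1.5],
    [0, 0, 0, 0, 0, 1.5],
    [0, 0, 0, 0, 0, 0],
  ],
)

```text
time: 38.5
position: [0.5822, 0.098, 0.0578]
tool_rot: [3.141, -0.0, 1.326]
force: [-1.1, 0.3, 4.5]
gripper_width: 0.352
```

>>> move_arm(
  increments=[
    [0, 0, 0, 0, 0, 1.5],
    [0, 0, 0, 0, 0, 1.5],
    [0, 0, 0, 0, 0, 0],
  ],
)

```text
time: 38.88
position: [0.5817, 0.0975, 0.0568]
tool_rot: [-3.141, 0.001, 1.274]
force: [0.8, -0.9, 0.3]
gripper_width: 0.353
```

The force dropped from 4.5 N to about 0 and the tool sank, so the notches have found the pin. Lowering gently.

>>> move_arm(
  increments=[
    [0, 0, 1, 0, 0, 0],
    [0, 0, 0, 0, 0, 0],
  ],
)

```text
time: 39.12
position: [0.5817, 0.0976, 0.0562]
tool_rot: [-3.141, 0.001, 1.274]
force: [0.7, -2.4, -0.1]
gripper_width: 0.355
```

>>> move_arm(
  increments=[
    [0, 0, 1, 0, 0, 0],
    [0, 0, 0, 0, 0, 0],
  ],
)

```text
time: 39.38
position: [0.5819, 0.0977, 0.0554]
tool_rot: [-3.141, 0.0, 1.274]
force: [0.5, -2.1, -0.3]
gripper_width: 0.355
```

>>> move_arm(
  increments=[
    [0, 0, 1, 0, 0, 0],
    [0, 0, 0, 0, 0, 0],
  ],
)

```text
time: 39.62
position: [0.5821, 0.0978, 0.0546]
tool_rot: [3.141, 0.0, 1.274]
force: [1.1, -2.1, 0.8]
gripper_width: 0.352
```

>>> move_arm(
  increments=[
    [0, 0, 0.7, 0, 0, 0],
    [0, 0, 0, 0, 0, 0],
  ],
)

```text
time: 39.88
position: [0.5821, 0.0978, 0.054]
tool_rot: [3.141, -0.0, 1.274]
force: [1.2, -2.2, 1.2]
gripper_width: 0.355
```

>>> move_arm(
  increments=[
    [0, 0, 0.7, 0, 0, 0],
    [0, 0, 0, 0, 0, 0],
  ],
)

```text
time: 40.12
position: [0.5822, 0.0979, 0.0533]
tool_rot: [3.141, -0.0, 1.274]
force: [0.6, -3.5, 1.1]
gripper_width: 0.355
```

>>> move_arm(
  increments=[
    [-0.6, 0, 0.5, 0, 0, 0],
    [0, 0, 0, 0, 0, 0],
  ],
)

```text
time: 40.38
position: [0.582, 0.0976, 0.0528]
tool_rot: [3.141, -0.001, 1.274]
force: [1.5, -0.5, 0.9]
gripper_width: 0.354
```

>>> move_arm(
  increments=[
    [0, 0, 0.4, 0, 0, 0],
    [0, 0, 0, 0, 0, 0],
  ],
)

```text
time: 40.62
position: [0.582, 0.0975, 0.0525]
tool_rot: [3.141, -0.0, 1.274]
force: [1.5, -0.6, 3.0]
gripper_width: 0.351
```

Firm contact 6 mm or more below the pin contact, so the bushing is home. I'll release, back off and look.

>>> move_arm(
  increments=[
    [0, 0, 0, 0, 0, 0],
    [0, 0, 0, 0, 0, 0],
    [0, 0, 0, 0, 0, 0],
    [0, 0, -30, 0, 0, 0],
    [0, 0, -45, 0, 0, 0],
    [-55, 0, 0, 0, 0, 0],
    [-55, 0, 0, 0, 0, 0],
    [-55, 0, 0, 0, 0, 0],
    [0, 0, 0, 0, 0, 0],
  ],
  gripper=65,
)

```text
time: 41.75
position: [0.5325, -0.063, 0.1271]
tool_rot: [-3.141, 0.0, 1.269]
force: [0.4, 0.1, 0.6]
gripper_width: 0.65
```

```bash
python3 - <<'E'
from h import *
S=arm.capture("scene");T=arm.capture("top")
def e(im): return cv2.resize(np.ascontiguousarray(im[:,:,::-1]),None,fx=10,fy=10,interpolation=cv2.INTER_CUBIC)
cv2.imwrite("pics/x.png",np.hstack([e(S["color"][270:325,217:257]),e(T["color"][205:260,212:252])]))
for n,c in (("S",S),("T",T)):
    for q in blobs(c,masks(c)["brass"],30): (x,y),(a,b),t=cv2.fitEllipse(q); print(n,x,y,a,b)
    for z in(.09,.096): print(n,z,proj(c,(.582,.0978,z)))
print(arm.sense()["position"],arm.sense()["force"])
E
```

```text
S 81.49720764160156 391.9383239746094 15.04443073272705 79.38441467285156
S 235.12948608398438 295.0243835449219 18.014211654663086 22.753311157226562
S 0.09 (np.float64(233.46959728329165), np.float64(293.18480015554576))
S 0.096 (np.float64(232.97130588197376), np.float64(291.6925220889316))
T 189.19757080078125 475.7486572265625 7.2359795570373535 48.85797119140625
T 229.67950439453125 229.97158813476562 16.600465774536133 18.039039611816406
T 93.01373291015625 214.74766540527344 12.934493064880371 64.76862335205078
T 0.09 (np.float64(229.33042022683054), np.float64(229.05331552659447))
T 0.096 (np.float64(228.7616337406598), np.float64(228.786553610137))
[ 0.53345531 -0.06053507  0.1272141 ] [-0.0505956   0.47398382  0.14862189]
```

View pics/x.png

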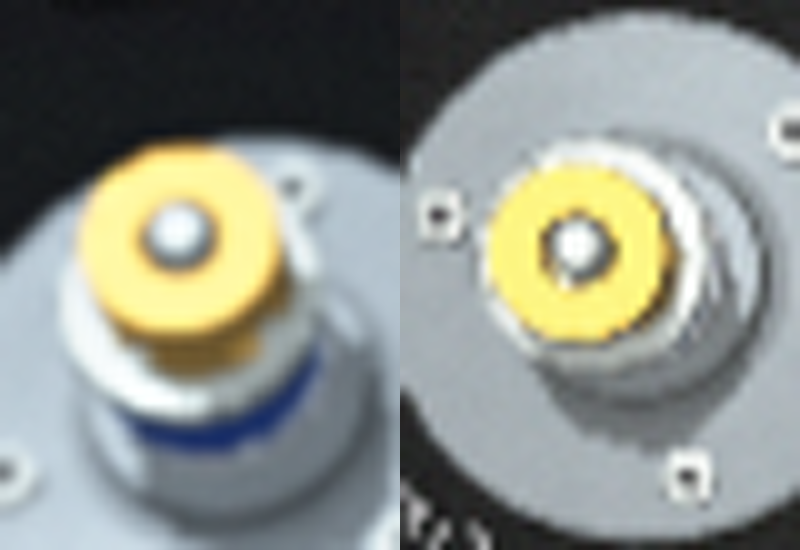

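In both views the bushing is level, and the stud tip stands proud of its top face. In the scene view that face is centred at about (234.5,293.6). I'd expect (233.5,293.2) with the bushing home and (233,291.7) with it still on the pin, so it is home. The gripper is clear, so I'm handing in.

```bash
python3 - <<'E'
from station import arm
print(arm.sense()["time"],arm.sign_off())
E
```

```text
the job is handed in; nothing more can be done
41.85 None
```

I built the stack on the bolt (spacer, then washer, then bushing with its notches down) and handed the job in at 41.9 s. The sign-off gives no verdict, so the result rests on my own checks.

**Bushing on the pin:** I rested it on the pin and the highest force I read was about 4.5 N. After a 6° turn by feel the force fell to about 0. It then went down about 6 mm from the first pin contact until it met firm contact, again at about 3 N.

**Last pictures:** The washer and bushing look level and round the bolt, with the spacer under them. The bushing's top face is where it should be when home, about 90 mm up, not 96 mm as it would be on the pin. The gripper was open and clear of everything.

**Checks that disagreed or failed:**
- **Fingertip height:** the fingertips turned out to sit about 21 mm above the reported TCP, so my first grasps closed above the spacer and on top of the washer. I redid both lower down, after gently touching the table with about 17 N.
- **Side force:** there was a light sideways force of up to 3.5 N while lowering the bushing. I relieved it with a 0.6 mm shift.
- **Beaker and vial:** I never went near them, but I did not measure them again at the end.

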